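Turn the pipette round and lay it in its cradle

ROBOT

A 6-joint arm with a two-finger parallel gripper is mounted at the origin on the work surface. World frame = base frame: x ahead of the robot, y to its left, z up, the work surface at z = 0. Lengths are in m, angles in rad, forces in N, time in s.
With the tool pointing down it reaches from about 0.25 to 0.725 m from the base axis. Payload 4 kg.
Tool frame: the origin (TCP) lies on the centre line of the jaws, within the pads' length; the fingertips stand ahead of it and the grasp point (between the pads) lies 11 mm behind it (bot.tip_extent is the z of the fingertips in the tool frame, in m); z points along the fingers, y is the direction in which the jaws open and shut (so a half turn about z gives the same grasp; the last joint's range is limited). The gripper opens to 85 mm and grips with 20 to 120 N. Pads are 22 mm wide; open, the fingers measure 114 mm over their backs; the gripper's body (76 mm by 85 mm) begins 54 mm behind the grasp point. The pads swing forward as they close: fully open they stand 13 mm farther back than shut.
Start: joints at [1.118, 0.241, 0.005, 1.335, 0, 1.571], TCP at [0.219, 0.45, 0.239] pointing down, gripper open.
Joint ranges: [-2.72, 2.72], [-1.05, 1.87], [-1.09, 1.28], [-1.99, 2.15], [-1.42, 1.44], [-3.14, 3.14]. Speed limits (rad/s): [2.79, 2.79, 3.14, 3.14, 3.14, 3.14].

INTERFACE

Orientations are given as a unit quaternion [x, y, z, w].
In Python, from workcell import bot gives the robot as it stands.
- The arm moves only by the shell command python3 -m jog 'ROWS'. ROWS is JSON, a list that holds one entry, the list of rows, each a list of 7 numbers: the shift along the world's x, y, z in m, then the turn, a rotation vector about the world's x, y, z in degrees, then the closure in counts, from 0 (fully open) to 255 (shut). In form: [[[tx, ty, tz, ax, ay, az, fingers], ...]]. A call has 1 to 10 rows; each row is the pose to reach, as a shift and turn from the pose commanded when the call began; what a row does not reach only later rows make up. A row lasts 1/12 s, in which the tool goes at most 41.7 mm and 7.16 degrees, less where a joint would pass 70% of its speed; a pose out of reach is approached as far as the arm can. A call with a gripper value outside its range is refused whole. The fingers move at their own pace and stop on an object; the grip force is fixed at half the most. Time passes only in rows, so rows that repeat a pose let the fingers close. It gives the time, the measured TCP pose, the force and the opening at its end, in the units of the state.
- bot.get_obs(): the state, without advancing time (a new reading comes with each control period).
- bot.camera(name): name is "scene" or "top" or "wrist"; returns the picture (384x512x3 uint8, blue, green, red); there is no depth.
- bot.camera_model(name): a dict with "K" (3x3 intrinsics, pixels), "T" (4x4, takes a point from camera to world coordinates). Camera axes: x right, y down, z forward; pixel columns grow to the right and rows downward; lengths in m; the calibration is good to about 2 mm. A picture is of the moment at which its call begins: read the wrist's pose just before it. camera_model takes no time and is no camera call; for the wrist camera it gives the pose at the moment of the call.
- bot.job_done(): hands the job in, once; it reports no verdict.
The state is a dict: "clock": time; "joint_pos": joint angles; "joint_vel": joint speeds; "tau": joint torques, N m; "eef_pos": TCP position; "tool_rot": TCP orientation; "ft_force": force on the tool from outside, world axes, zero at the start; "ft_torque": the same for the moment, N m; "grip_width": finger opening in m.
Only numpy, scipy, OpenCV 4.12 (cv2) and the standard library are available. Lean on these libraries where they do the work, as an engineer would, in place of code of your own. Each camera call takes 0.05 s, during which the arm holds its last target. There are 200 camera calls.

TASK

The single-channel pipette was put down the wrong way round. Pick it up, turn it end for end and lower it, still held, into both notches of the grey cradle, with the handle in the wide notch and the slim nozzle end in the narrow one, so that the next user can take it handle first; then let go. Leave the multichannel pipette where it lies.

Things in the scene. Friction and masses are not known exactly. Their poses are not given: they have to be found in the camera images.
- pipette_grip (a point): Single-channel pipette lying flat, loose, 0.11 kg. Black handle 32 mm wide, 32 tall, from 75 behind to 55 ahead of this point; finger hook on top near its back (to 54 above underside), white thumb button behind; one slim nozzle ahead. Point: where to grip, near the balance point, 16 above the underside. x to the nozzle, z up (hook side). Starts with nozzle away from the robot (within 25 deg).
- pipette_nozzle (a point): Nozzle end of the single-channel pipette: on the axis of its tapering round shaft (diameter 22 down to 6 mm), 155 mm ahead (+x) of pipette_grip at the same height; same axes.
- cradle: Grey cradle fixed to bench, base 210x90x8 mm. Origin on the bench; x from wide to narrow notch (towards robot within 20 deg). Two forked saddles 14 thick: x=-58, notch 46 wide, floor 34 high; x=+100, notch 26 wide, floor 42.5 high. Cheeks 18 tall, then flares (top at 71), open above; fingers fit between saddles. Seated: pipette grip point over the origin, 50 above bench, nozzle to +x.
- multichannel_center (a point): Bystander to be left alone: multichannel pipette, loose, lying flat. Same kind of black handle, but a broad white head 82 mm wide with a row of eight nozzles, whose ends are 136 mm ahead (+x) of this point. The point lies in the handle, 16 mm above its underside.
Things that resemble listed ones, but are neither listed nor needed, are in the scene too. What is shaped like the cradle but blue is not meant.

How it is judged:
On the way:
1. the pipette, still held by the fingers, is brought down into the cradle the right way round (x of pipette_grip in the frame of cradle between -0.025 and 0.025 m and y of pipette_grip in the frame of cradle between -0.016 and 0.016 m and z of pipette_grip in the frame of cradle below 0.065 m and x of pipette_nozzle in the frame of cradle above 0.12 m and contact force between the fingers and pipette above 0.5 N), for 0.1 s.
At the end, for the whole second after the job is handed in: The pipette lies at rest in the cradle: its grip point within 20 mm lengthways, 12 mm sideways and 8 mm in height of the seated place, its nozzle on the narrow notch's side of the cradle (more than 120 mm along x, within 30 mm sideways and 16 mm in height of the seated line) (x of pipette_grip in the frame of cradle between -0.02 and 0.02 m and y of pipette_grip in the frame of cradle between -0.012 and 0.012 m and z of pipette_grip in the frame of cradle between 0.042 and 0.058 m and y of pipette_nozzle in the frame of cradle between -0.03 and 0.03 m and z of pipette_nozzle in the frame of cradle between 0.034 and 0.066 m and x of pipette_nozzle in the frame of cradle above 0.12 m and linear speed of pipette below 0.02 m/s and angular speed of pipette below 0.2 rad/s); the robot touches nothing.
It fails at once if the multichannel pipette is moved by more than 20 mm (distance of multichannel_center from where it was at the start of the episode above 0.02 m).
It also fails if it takes over 42 s, if anything falls off the work surface, if the arm or the gripper's body presses on something with over 40 N, if the wrist force passes 120 N, or if a joint passes its speed limit or range.

## Working session

There is one attempt and no reset: what is moved stays moved. The work goes in short steps, Python scripts to look and compute and a shell command to move; the robot and the scene stay as the last step left them, time stands still between calls to the robot, and variables do not carry over. Pictures are saved under pics/ and viewed, about 8 in all and at most 12, crops included, and the job is handed in when it is done.

```bash
ls; mkdir -p pics; python3 - <<'E'
from workcell import bot
import cv2,json,numpy as np
for n in("top","scene"):
    cv2.imwrite(f"pics/{n}0.png",cv2.resize(bot.camera(n),None,fx=1.5,fy=1.5,interpolation=cv2.INTER_CUBIC))
    m=bot.camera_model(n);print(n,np.round(m["K"],2).tolist(),np.round(m["T"],4).tolist())
o=bot.get_obs();print(o["clock"],o["eef_pos"],o["tool_rot"],bot.tip_extent,o["grip_width"])
E
```

```text
pics
top [[463.55, 0.0, 256.74], [0.0, 463.55, 189.28], [0.0, 0.0, 1.0]] [[0.0169, -0.9785, 0.2054, 0.2146], [-0.9999, -0.0169, 0.0018, 0.0214], [0.0017, -0.2054, -0.9787, 1.1855], [0.0, 0.0, 0.0, 1.0]]
scene [[392.08, 0.0, 261.8], [0.0, 392.08, 199.85], [0.0, 0.0, 1.0]] [[-0.4695, 0.5535, -0.6879, 1.177], [0.8828, 0.3095, -0.3534, 0.367], [0.0173, -0.7732, -0.6339, 0.7074], [0.0, 0.0, 0.0, 1.0]]
0.1 [0.21850069 0.44912033 0.23850031] [ 2.24462136e-01  9.74482359e-01 -9.14100490e-04 -2.14573632e-04] 0.008 0.08539717593616444
```

View pics/top0.png

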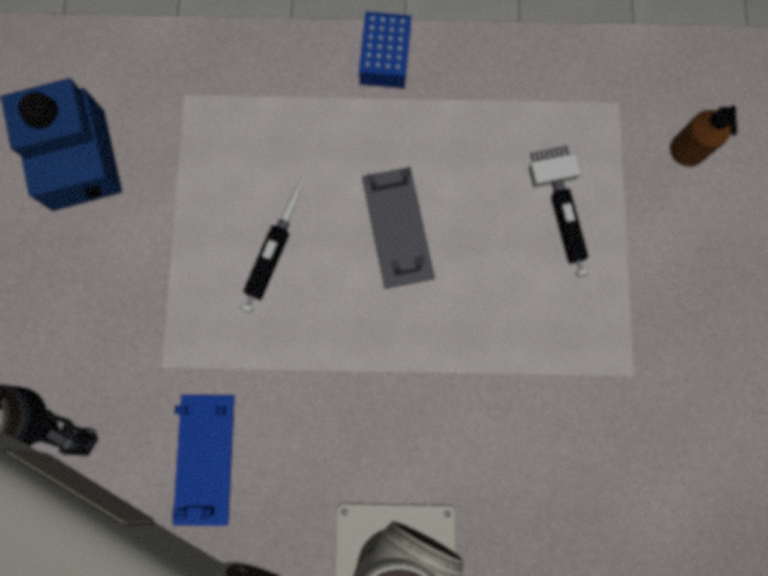

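View pics/scene0.png

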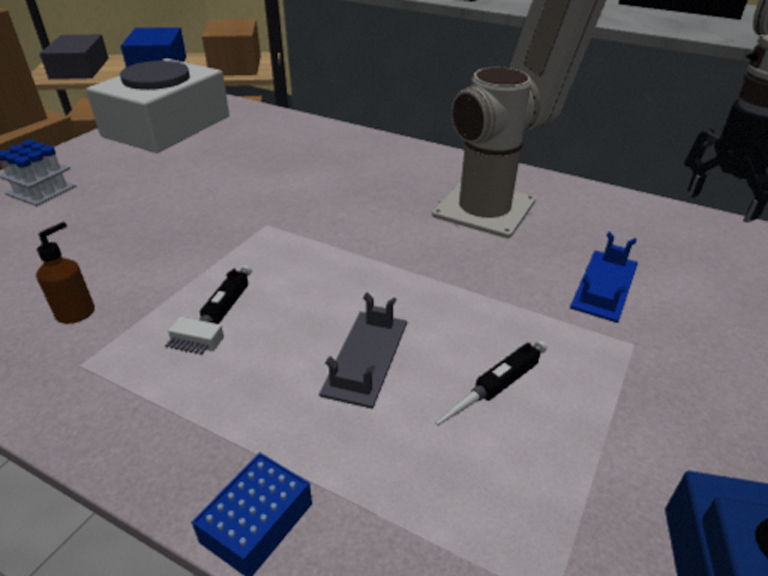

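```bash
cat > h.py <<'E'
from workcell import bot
import numpy as np, cv2
def ray(name,uv,z,s=1.,off=(0,0),m=None):
    m=m or bot.camera_model(name); K,T=np.array(m["K"]),np.array(m["T"])
    u=(np.array(uv,float)+.5)/s-.5+np.array(off)
    d=T[:3,:3]@np.linalg.inv(K)@np.r_[u,1]
    return T[:3,3]+d*(z-T[2,3])/d[2]
def proj(name,p,m=None):
    m=m or bot.camera_model(name); K,T=np.array(m["K"]),np.array(m["T"])
    c=T[:3,:3].T@(np.array(p)-T[:3,3]); c=K@c; return c[:2]/c[2]
E
python3 - <<'E'
from h import *
C=np.array([ray("top",p,.008,1.5) for p in[(363,176),(410,167),(434,279),(386,289)]])
print(C.round(4)); 
a=(C[0]+C[1])/2;b=(C[2]+C[3])/2;d=(b-a)/np.linalg.norm(b-a);print("cradle len",np.linalg.norm(b-a),"ctr",(a+b)/2,"yaw",np.degrees(np.arctan2(d[1],d[0])))
t=ray("top",(302,178),.016,1.5);k=ray("top",(247,307),.016,1.5);print(t,k,np.linalg.norm(t-k))
d2=(t-k)/np.linalg.norm(t-k);print("pip yaw",np.degrees(np.arctan2(d2[1],d2[0])),"grip",t-.155*d2)
im=bot.camera("top")
c=im[100:215,150:300]
cv2.imwrite("pics/crop1.png",cv2.resize(c,None,fx=5,fy=5,interpolation=cv2.INTER_CUBIC))
E
```

```text
[[ 0.6587  0.0669  0.008 ]
 [ 0.6772 -0.017   0.008 ]
 [ 0.4723 -0.0605  0.008 ]
 [ 0.4532  0.0224  0.008 ]]
cradle len 0.20987087281779224 ctr [0.56538547 0.00294794 0.008     ] yaw -167.87609772288008
[0.6500493  0.17479728 0.016     ] [0.41618695 0.25895744 0.016     ] 0.24854483547202388
pip yaw -19.79230787033963 grip [0.50420574 0.22728207 0.016     ]
```

View pics/crop1.png

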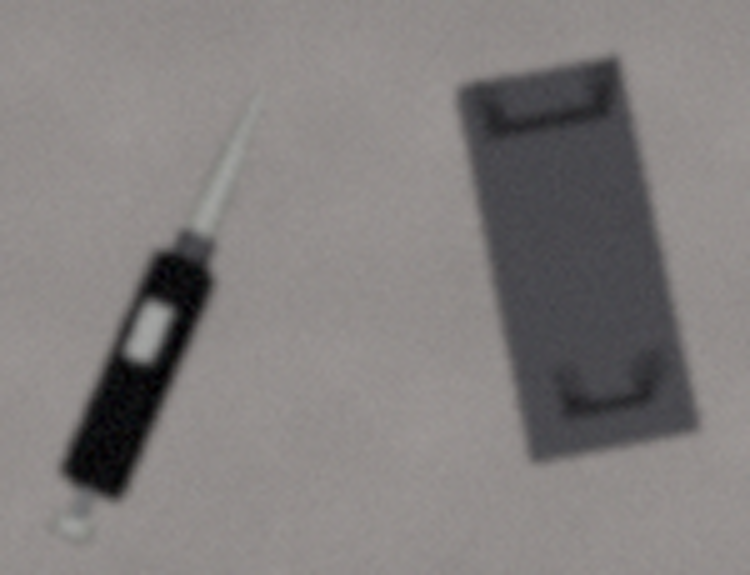

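```bash
python3 - <<'E'
from h import *
o=(150,100);f=lambda p,z:ray("top",p,z,5,o)
y=np.radians(-167.9);d=np.array([np.cos(y),np.sin(y),0])
for p,x in(((546,130),-.051),((612,410),.107)): 
    for z in (.008,):print("origin from saddle",f(p,z)-x*d)
print("base ctr-.021d",np.array([.5654,.0029,0])-.021*d)
t=f((262,90),.016);F=f((186,262),.032);B=f((92,484),.016); n=f((192,242),.02)
l=f((157,248),.032);r=f((213,277),.032);print("front corners",l,r,np.linalg.norm(l-r))
for a,b in((t,B),(F,B),(t,f((203,225),.018))):
    e=(a-b)[:2];print(np.degrees(np.arctan2(e[1],e[0])),np.linalg.norm(e))
e=(t-B)/np.linalg.norm(t-B);e[2]=0
print("grip from tip",t-.155*e,"front",F-.055*e,"back",B+.075*e)
E
```

```text
origin from saddle [0.58584311 0.01034855 0.008     ]
origin from saddle [0.58748524 0.00663552 0.008     ]
base ctr-.021d [0.58593345 0.00730199 0.        ]
front corners [0.55932445 0.22140447 0.032     ] [0.54425409 0.19171126 0.032     ] 0.03329869164650607
-20.04438636640047 0.22905329779579758
-21.50312708105541 0.12319278518788765
-19.951262366872854 0.08098719180918089
grip from tip [0.50700633 0.22580928 0.016     ] front [0.5003884  0.22488548 0.032     ] back [0.50789569 0.2254848  0.016     ]
```

```bash
python3 -m jog '[[[0.14,-0.11,-0.03,0,0,5.5,0],[0.2865,-0.223,-0.07,0,0,5.5,0],[0.2865,-0.223,-0.07,0,0,5.5,0],[0.2865,-0.223,-0.07,0,0,5.5,0],[0.2865,-0.223,-0.07,0,0,5.5,0],[0.2865,-0.223,-0.07,0,0,5.5,0],[0.2865,-0.223,-0.07,0,0,5.5,0],[0.2865,-0.223,-0.07,0,0,5.5,0],[0.2865,-0.223,-0.07,0,0,5.5,0],[0.2865,-0.223,-0.07,0,0,5.5,0]]]'
python3 - <<'E'
from h import *
o=bot.get_obs();m=bot.camera_model("wrist")
im=bot.camera("wrist");cv2.imwrite("pics/w1.png",cv2.resize(im,None,fx=1.5,fy=1.5,interpolation=cv2.INTER_CUBIC))
import pickle;pickle.dump(m,open("w1.pkl","wb"))
print(o["clock"],o["eef_pos"],o["tool_rot"],np.degrees(o["joint_pos"]))
e=np.r_[np.cos(np.radians(-20.3)),np.sin(np.radians(-20.3)),0]
for a in(-.075,0,.055,.155):print(a,(proj("wrist",np.array([.506,.226,.016])+a*e,m)+.5)*1.5-.5)
E
```

```text
clock: 0.98
eef_pos: [0.509, 0.2219, 0.1671]
tool_rot: [0.181, 0.983, -0.001, 0.0]
ft_force: [-0.2, -0.1, -0.3]
grip_width: 0.0853
0.9833 [0.50900537 0.22194071 0.16708138] [ 1.81135117e-01  9.83457251e-01 -1.36814203e-03  1.79595018e-04] [23.63380555 22.3481312   1.32140052 69.04404877 -0.1413967  44.50568131]
-0.075 [388.65658344 144.47591381]
0 [389.26199107 260.78478757]
0.055 [389.64647214 334.64999508]
0.155 [390.24428816 449.50039287]
```

View pics/w1.png

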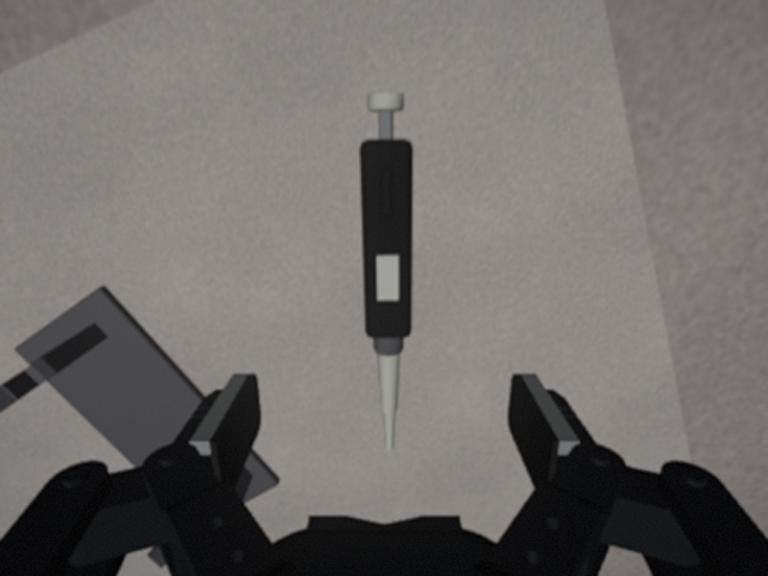

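```bash
python3 -m jog '[[[0.001,0,-0.04,0,0,0.7,0],[0.001,0,-0.08,0,0,0.7,0],[0.001,0,-0.11,0,0,0.7,0],[0.001,0,-0.13,0,0,0.7,0],[0.001,0,-0.145,0,0,0.7,0],[0.001,0,-0.155,0,0,0.7,0],[0.001,0,-0.155,0,0,0.7,0],[0.001,0,-0.155,0,0,0.7,0],[0.001,0,-0.155,0,0,0.7,255],[0.001,0,-0.155,0,0,0.7,255]]]'
python3 -m jog '[[[0,0,0,0,0,0,255],[0,0,0,0,0,0,255],[0,0,0,0,0,0,255],[0,0,0,0,0,0,255],[0,0,0,0,0,0,255],[0,0,0,0,0,0,255],[0,0,0,0,0,0,255],[0,0,0,0,0,0,255]]]'
```

```text
clock: 1.87
eef_pos: [0.5073, 0.2274, 0.0159]
tool_rot: [0.171, 0.985, 0.001, 0.001]
ft_force: [0.2, 0.5, -0.4]
grip_width: 0.064
clock: 2.53
eef_pos: [0.5071, 0.2269, 0.0153]
tool_rot: [0.172, 0.985, 0.001, 0.001]
ft_force: [-0.5, -0.3, 5.4]
grip_width: 0.0311
```

```bash
python3 -m jog '[[[0,0,0.015,0,0,0,255],[0,0,0.035,0,0,0,255],[0,0,0.06,0,0,0,255],[0,0,0.09,0,0,0,255],[0,0,0.12,0,0,0,255],[0,0,0.135,0,0,0,255],[0,0,0.135,0,0,0,255],[0,0,0.135,0,0,0,255]]]'
python3 -m jog '[[[0,0,0,0,0,-6,255],[0,0,0,0,0,-12,255],[0,-0.01,0,0,0,-18,255],[0.01,-0.02,0,0,0,-24,255],[0.02,-0.04,0,0,0,-30,255],[0.03,-0.06,0,0,0,-36,255],[0.04,-0.08,0,0,0,-42,255],[0.05,-0.1,0,0,0,-48,255],[0.055,-0.12,0,0,0,-54,255],[0.06,-0.14,0,0,0,-60,255]]]'
python3 -m jog '[[[0,-0.01,0,0,0,-6,255],[0.005,-0.02,0,0,0,-12,255],[0.01,-0.04,0,0,0,-18,255],[0.015,-0.06,0,0,0,-24,255],[0.019,-0.07,0,0,0,-30,255],[0.019,-0.079,0,0,0,-36,255],[0.019,-0.079,0,0,0,-42,255],[0.019,-0.079,0,0,0,-48,255],[0.019,-0.079,0,0,0,-54,255],[0.019,-0.079,0,0,0,-60,255]]]'
python3 -m jog '[[[0,0,0,0,0,-6,255],[0,0,0,0,0,-12,255],[0,0,0,0,0,-18,255],[0,0,0,0,0,-24,255],[0,0,0,0,0,-27.6,255],[0,0,0,0,0,-27.6,255],[0,0,0,0,0,-27.6,255],[0,0,0,0,0,-27.6,255],[0,0,0,0,0,-27.6,255]]]'
python3 - <<'E'
from h import *
o=bot.get_obs();m=bot.camera_model("wrist")
im=bot.camera("wrist");t=bot.camera("top")[80:230,170:370]
cv2.imwrite("pics/w2.png",np.vstack([cv2.resize(im,(400,300)),cv2.resize(t,(400,300))]))
import pickle;pickle.dump((m,im,o["eef_pos"]),open("w2.pkl","wb"))
q=o["tool_rot"];print(o["clock"],o["eef_pos"],q,"tooly",np.degrees(2*np.arctan2(q[1],q[0]))-90,np.degrees(o["joint_pos"]))
E
```

```text
clock: 3.2
eef_pos: [0.5064, 0.2267, 0.1494]
tool_rot: [0.171, 0.985, 0.0, 0.0]
ft_force: [-0.0, -1.4, -1.9]
grip_width: 0.031
clock: 4.03
eef_pos: [0.5649, 0.0853, 0.1461]
tool_rot: [0.643, 0.766, -0.002, -0.002]
ft_force: [-0.0, -0.5, -0.8]
grip_width: 0.0313
clock: 4.87
eef_pos: [0.5834, 0.0074, 0.146]
tool_rot: [0.94, 0.342, -0.003, -0.001]
ft_force: [-1.0, -0.3, -1.6]
grip_width: 0.0311
clock: 5.62
eef_pos: [0.5847, 0.0076, 0.1484]
tool_rot: [0.994, 0.111, -0.001, -0.0]
ft_force: [-0.1, -0.0, -0.9]
grip_width: 0.031
5.6167 [0.58474931 0.00761105 0.14837667] [ 9.93853915e-01  1.10696540e-01 -8.13733332e-04 -9.39637678e-05] tooly -77.28905649727007 [7.44906589e-01 2.63439591e+01 4.61160932e+00 6.83615032e+01
 1.59944935e-03 1.68033962e+02]
```

View pics/w2.png

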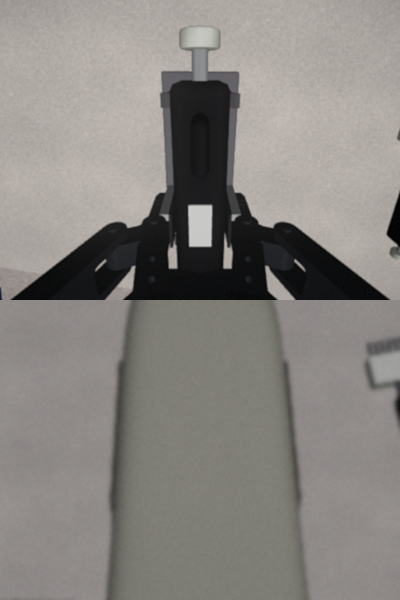

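```bash
python3 -m jog '[[[0,0,-0.02,0,0,-0.6,255],[0,0,-0.04,0,0,-0.6,255],[0,0,-0.05,0,0,-0.6,255],[0,0,-0.05,0,0,-0.6,255],[0,0,-0.05,0,0,-0.6,255],[0,0,-0.05,0,0,-0.6,255]]]'
python3 - <<'E'
from h import *
o=bot.get_obs()
im=bot.camera("scene")[150:290,190:330]
cv2.imwrite("pics/s3.png",cv2.resize(im,(560,560),interpolation=cv2.INTER_CUBIC));print(o["eef_pos"])
E
```

```text
clock: 6.22
eef_pos: [0.586, 0.0076, 0.1003]
tool_rot: [0.994, 0.105, 0.001, 0.0]
ft_force: [0.4, -1.3, -1.0]
grip_width: 0.031
[0.58599911 0.00760947 0.10031593]
```

View pics/s3.png

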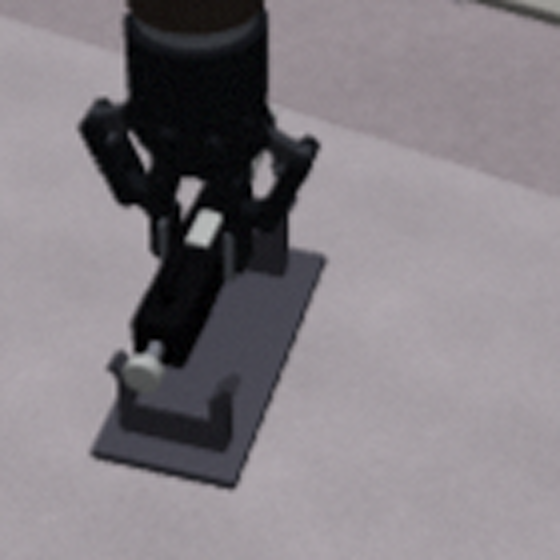

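```bash
python3 -m jog '[[[0,0,-0.008,0,0,0,255],[0,0,-0.016,0,0,0,255],[0,0,-0.024,0,0,0,255],[0,0,-0.031,0,0,0,255],[0,0,-0.036,0,0,0,255],[0,0,-0.04,0,0,0,255],[0,0,-0.043,0,0,0,255],[0,0,-0.045,0,0,0,255],[0,0,-0.045,0,0,0,255]]]'
python3 -m jog '[[[0,0,-0.001,0,0,0,255],[0,0,-0.002,0,0,0,255],[0,0,-0.003,0,0,0,255],[0,0,-0.004,0,0,0,255],[0,0,-0.005,0,0,0,255],[0,0,-0.0055,0,0,0,255],[0,0,-0.0055,0,0,0,255],[0,0,-0.0055,0,0,0,255]]]'
python3 - <<'E'
from h import *
o=bot.get_obs()
im=bot.camera("scene")[150:290,190:330]
cv2.imwrite("pics/s4.png",cv2.resize(im,(560,560),interpolation=cv2.INTER_CUBIC));print(o["eef_pos"],o["ft_torque"])
E
```

```text
clock: 7.02
eef_pos: [0.585, 0.0076, 0.0538]
tool_rot: [0.994, 0.105, -0.0, -0.0]
ft_force: [1.0, 0.3, -1.6]
grip_width: 0.0308
clock: 7.68
eef_pos: [0.5853, 0.0076, 0.0492]
tool_rot: [0.994, 0.105, 0.0, 0.0]
ft_force: [-1.6, -0.5, 2.0]
grip_width: 0.0309
[0.58527146 0.00759142 0.04917078] [-0.05875947  0.19512861  0.02369081]
```

View pics/s4.png

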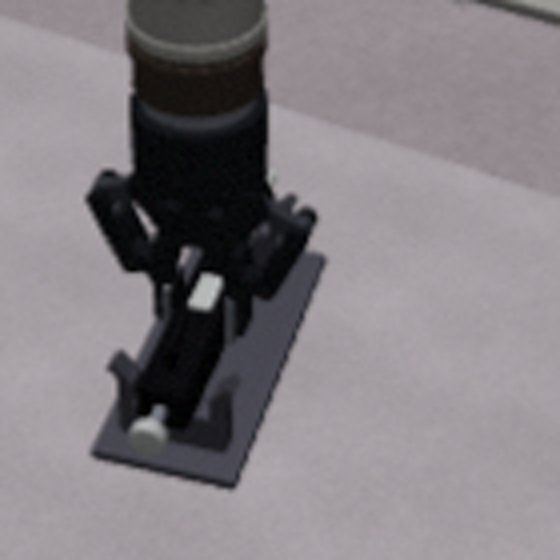

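The handle sits between the wide notch's cheeks (handle x 140–190 px, cheeks 120–230 px), and the force shows it touching down. Next I release it and retreat upwards.

```bash
python3 -m jog '[[[0,0,0,0,0,0,150],[0,0,0,0,0,0,120],[0,0,0,0,0,0,80],[0,0,0,0,0,0,40],[0,0,0,0,0,0,0],[0,0,0,0,0,0,0],[0,0,0,0,0,0,0],[0,0,0,0,0,0,0],[0,0,0,0,0,0,0],[0,0,0,0,0,0,0]]]'
python3 -m jog '[[[0,0,0.01,0,0,0,0],[0,0,0.03,0,0,0,0],[0,0,0.06,0,0,0,0],[0,0,0.1,0,0,0,0],[0,0,0.14,0,0,0,0],[0,0,0.16,0,0,0,0],[0,0,0.16,0,0,0,0],[0,0,0.16,0,0,0,0]]]'
python3 - <<'E'
from h import *
m=bot.camera_model("wrist");o=bot.get_obs();im=bot.camera("wrist")
y=np.radians(-167.9);e=np.r_[np.cos(y),np.sin(y),0];G=np.array([.586,.0073,.05])
for a in(-.075,0,.055,.155):print(a,proj("wrist",G+a*e,m).round(1))
s=bot.camera("scene")[150:290,190:330]
for a in(-.075,.155):print("scene",a,((proj("scene",G+a*e)-[190,150]+.5)*384/140-.5).round(1))
cv2.imwrite("pics/f5.png",np.vstack([im,np.pad(cv2.resize(s,(384,384))[:216+168],((0,0),(0,128),(0,0)))])[:768] if 0 else np.hstack([cv2.resize(im,(416,312)),cv2.resize(s,(312,312))]))
print(o["clock"],o["eef_pos"],o["ft_force"])
E
```

```text
clock: 8.57
eef_pos: [0.5852, 0.0076, 0.0488]
tool_rot: [0.994, 0.105, -0.0, 0.0]
ft_force: [-0.2, -0.6, -0.8]
grip_width: 0.0855
clock: 9.23
eef_pos: [0.5863, 0.0076, 0.2114]
tool_rot: [0.994, 0.105, 0.002, 0.0]
ft_force: [-0.5, 0.3, -1.1]
grip_width: 0.0853
-0.075 [255.  103.1]
0 [255.  177.1]
0.055 [255.1 224.5]
0.155 [255.1 298.8]
scene -0.075 [111.3 276.3]
scene 0.155 [188.8 113.4]
9.2333 [0.58634622 0.00762416 0.21138277] [-0.47328591  0.34335472 -1.09254841]
```

View pics/f5.png

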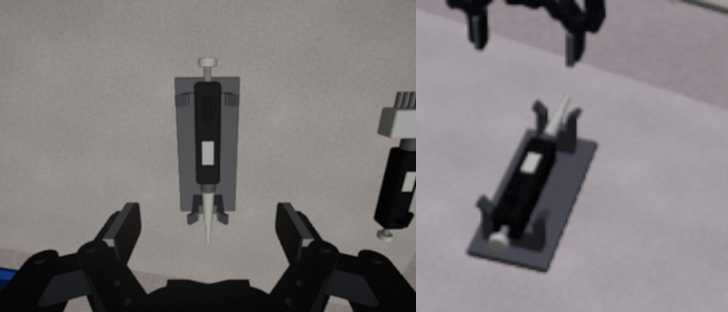

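The pipette is seated: its nozzle tip is at (208,242) px against a predicted (207,243), and its handle back is at about 82 px against 84. It is centred between both notches and the gripper is clear.

```bash
python3 -c "
from workcell import bot
print(bot.job_done())"
```

```text
the job is handed in; nothing more can be done
None
```

I picked up the single-channel pipette at its grip point, lifted it and turned it about 148° end for end. I lowered it, still held, into the grey cradle with the handle in the wide notch and the nozzle in the narrow one. Then I let go, backed off 16 cm upwards and handed the job in at about 9.3 s.

- **Seating:** The upward force changed by about 3.5 N as it touched down. The last wrist picture put the nozzle tip and handle end within 1–2 pixels of their seated positions, level and centred between the cheeks.
- **Clearance:** The gripper was fully open and clear of everything at the end, and the arm was never sent towards the multichannel pipette.
- **Not checked:** I only looked once after release, so I did not measure that the pipette stayed still over the final second. I also did not measure the multichannel pipette's position. No check failed or disagreed.

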